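# Seat the crank on a leather splitter's flatted shaft

## Robot

A 7-joint arm with a two-finger parallel gripper is mounted at the origin on the work surface. World frame = base frame: x ahead of the robot, y to its left, z up, the work surface at z = 0. Lengths are in m, angles in rad, forces in N, time in s.
With the tool pointing down it reaches from about 0.425 to 0.925 m from the base axis. Payload 6.8 kg.
Tool frame: the origin (TCP) lies midway between the tips of the shut fingers; the grasp point (between the pads) lies 19 mm behind it; z points along the fingers, y is the line along which they close (so a half turn about z gives the same grasp; the last joint's range is limited). The gripper opens to 85 mm and grips with 20 to 120 N. Pads are 22 mm wide; open, the fingers measure 114 mm over their backs; the gripper's body (76 mm by 85 mm) begins 54 mm behind the grasp point. The pads swing forward as they close: fully open they stand 13 mm farther back than shut.
Start: joints at [1.186, 0.477, 0.022, 1.555, -0.011, 1.109, -0.083], TCP at [0.184, -0.649, 0.231] pointing down, gripper open.
Joint ranges: [-2.96, 2.96], [-0.34, 2.1], [-1.41, 1.46], [0.24, 2.44], [-1.37, 4.51], [0.17, 1.92], [-2.96, 2.96]. Speed limits (rad/s): [2.39, 2.39, 3.14, 3.14, 3.14, 3.14, 3.14].

## Interface

Orientations are given as a unit quaternion [w, x, y, z].
In Python, from station import bot gives the robot as it stands.
- The arm moves only by the tool jog_arm, never from a script. Its argument "rows" is a list of rows, each an object of numbers: "fingers": the finger opening in mm, from 0 to 85.4; "x", "y", "z": the shift along the tool's x, y, z in mm; "ax", "ay", "az": the turn, a rotation vector about the tool's x, y, z in degrees. A call has exactly 8 rows; each row shifts and turns the commanded pose from where the row before left it, along the tool's axes as they then stand; what a row does not reach is not made up. A row lasts 1/10 s, in which the tool goes at most 50 mm and 8.59 degrees, less where a joint would pass 70% of its speed; a pose out of reach is approached as far as the arm can. A call with a gripper value outside its range is refused whole. The fingers move at their own pace and stop on an object; "force" is the grip in N (left out, the last holds). Time passes only in rows, so rows that do not move let the fingers close, or fill a call up. It gives the time, the measured TCP pose, the force, the opening and the grip force at its end, in the units of the state.
- bot.get_obs(): the state, without advancing time (a new reading comes with each control period).
- bot.read_camera(name): name is "scene" or "top"; returns a dict with "pixels" (420x560x3 uint8, red, green, blue), "vertical_fov" (degrees; the focal length in pixels is half the picture's height over the tangent of half this angle, whatever the lens; pixels are square), "cx", "cy" (the principal point, pixels), "dist_coeffs" ([k1, k2, p1, p2, k3] as OpenCV has them; the pictures are not rectified), "world_from_camera" (4x4, takes a point from camera to world coordinates). Camera axes: x right, y down, z forward; pixel columns grow to the right and rows downward; lengths in m; the calibration is good to about 2 mm. A picture is of the moment at which its call begins. There is no depth.
- bot.hand_in(): hands the job in; it is judged then, once.
The state is a dict: "t": time; "q": joint angles; "joint_vel": joint speeds; "joint_torque": joint torques, N m; "eef_pos": TCP position; "tool_rot": TCP orientation; "contact_force": force on the tool from outside, world axes, zero at the start; "torque": the same for the moment, N m; "gripper_width": opening from 0.0 (shut) to 1.0 (fully open); "grasp_force": force on a finger pad.
Only numpy, scipy, OpenCV 4.12 (cv2) and the standard library are available. Lean on these libraries where they do the work, as an engineer would, in place of code of your own. Each camera call takes 0.05 s, during which the arm holds its last target. There are 200 camera calls.

## Task

The crank has been set loosely on top of the leather splitter's upright shaft, but the flat inside its hub does not match the flat of the shaft, so it sits too high. Without lifting it off the shaft, turn it until it drops onto the flat, then press the hub down past its spring balls until it is fully home on the collar, and let go. Leave the other things on the bench where they lie.

Things in the scene. Friction and masses are not known exactly. Their poses are not given: they have to be found in the camera images.
- splitter: Fixed green leather splitter: base plate 160 x 180 mm, gearbox 96 x 96 mm with its top 60 mm above the bench, rollers on its far side under 66 mm high. Origin on the bench under the axis of its upright shaft; its front is its own -x. A brass arc on the gearbox marks 35 degrees either side of the front: the crank seats with its arm somewhere over the arc; where differs, is hidden and must be felt.
- shaft_collar (a point): On the shaft's axis, at the top of its steel collar (32 mm diameter), 66 mm above the bench: the hub's underside rests here when fully home. Above it the shaft, which does not turn, has a flatted section 17 mm high (20 mm diameter, flat 5.5 mm from the axis).
- nose_end (a point): End of the shaft's round nose (10.6 mm diameter, 45 mm long, above the flatted section), 62 mm above the collar. Two spring balls stick out 2.5 mm from the shaft's sides, 8.5 mm above the collar: once turned to match, the hub drops by itself only 4 to 5 mm, then needs about 7 to 15 N straight down on its top to snap home; then its top is 1 mm above this point.
- crank_hub (a point): Centre of the hub of the loose steel crank (0.36 kg), on its bore's axis; hub 48 mm diameter, 63 mm high, flat top 31.5 mm above this point. x along the arm, z up. At the start it is 48.5 mm above the collar, 31.5 mm when fully home. The arm starts 37 degrees or more from where it will seat, perhaps pointing backwards; it turns freely on the greased nose, held only by its weight.
- crank_bore (a point): Centre of the hub's underside, 31.5 mm below the hub's centre. The bore is D-shaped for its lower 17.5 mm, flat on the arm's side (about 1 mm clearance: it enters within about 15 degrees), and round, 11.6 mm, above. At the start the underside rests on top of the flatted section, 17 mm above the collar.
- crank_grip (a point): Centre of the crank's upright round wooden grip (20 mm diameter, 40 mm high), 85 mm from the hub's axis along the arm, 2.5 mm higher than the hub's centre. It stands on the arm, a bar 15 mm wide with its top 20 mm below this point. Pushed sideways here the crank turns about the shaft; once it has dropped onto the flat it stops dead; forced against that stop the hub can jam, freed by turning back a few degrees.
- tin: Open steel tin 130 x 90 x 45 mm on the bench, bystander; origin at its underside.
- hammer: Hammer lying on a marble slab at the left (slab 240 x 300 mm, 22 mm thick), bystander; origin at its underside.
- awl: Awl lying on the bench beyond the splitter, bystander; origin at its underside.
- bobbin: Empty wooden bobbin 36 mm diameter, 38 mm high, standing on the bench near the splitter's left side, bystander; origin at its underside.
- brush: Glue brush 150 mm long lying on the bench near the splitter's right side, bystander; origin at its underside.
- jar: Amber jar 64 mm diameter, 80 mm high, beyond the splitter on the right, bystander; origin at its underside.
- scraper: Flat steel bone-folder-shaped scraper 160 x 22 x 6 mm on the bench, bystander; origin at its underside.
Mind the look-alikes: they are no part of the job. What is shaped like the part that bears crank_hub but red is not meant.

How it is judged:
By the outcome, as a careful person would: the job done as asked, in the order asked, and still so for the second after the job is handed in, with the robot touching nothing.
It also fails if it takes over 72 s, if anything falls off the work surface, if the arm or the gripper's body presses on something with over 40 N, if the wrist force passes 120 N, or if a joint passes its speed limit or range.

## Working session

There is one attempt and no reset: what is moved stays moved. The work goes in short steps, Python scripts to look and compute and a tool call to move; the robot and the scene stay as the last step left them, time stands still between calls to the robot, and variables do not carry over. Pictures are saved under pics/ and viewed, at most 10 in all, crops included, and the job is handed in when it is done.

Besides the shell and the picture viewer there is one more tool, called after "Request:" as name([rows], argument=value, ...), one row to a line, values as JSON. jog_arm: Moves the arm, as the interface text tells. Its arguments: {"type":"object","properties":{"rows":{"type":"array","items":{"type":"object","properties":{"fingers":{"type":"number"},"x":{"type":"number"},"y":{"type":"number"},"z":{"type":"number"},"ax":{"type":"number"},"ay":{"type":"number"},"az":{"type":"number"}}}},"force":{"type":"number"}},"required":["rows"]}

```bash
mkdir -p pics; ls
python3 - <<'E'
from station import bot
import cv2,pickle
for n in("scene","top"):
    c=bot.read_camera(n); cv2.imwrite(f"pics/{n}0.png",c["pixels"][:,:,::-1]); pickle.dump(c,open(f"pics/{n}0.pkl","wb"))
    print({k:v for k,v in c.items() if k!="pixels"})
print(bot.get_obs())
E
```

```text
pics
{'vertical_fov': 46.79385522086916, 'cx': 284.6380758601032, 'cy': 211.8460292262607, 'dist_coeffs': array([-0.01858752,  0.        ,  0.        ,  0.        ,  0.        ]), 'world_from_camera': array([[ 0.12590299,  0.74052234, -0.66013263,  1.45655327],
       [ 0.99201131, -0.09926007,  0.07785237, -0.10475541],
       [-0.00787339, -0.66466089, -0.74710368,  1.13413773],
       [ 0.        ,  0.        ,  0.        ,  1.        ]])}
{'vertical_fov': 49.36589088881573, 'cx': 274.7176181716468, 'cy': 207.54889951795826, 'dist_coeffs': array([-0.07743435,  0.        ,  0.        ,  0.        ,  0.        ]), 'world_from_camera': array([[-0.02101494, -0.99908778,  0.03717507,  0.47411054],
       [-0.99957543,  0.02024552, -0.02095406,  0.02682341],
       [ 0.02018232, -0.03759964, -0.99908906,  1.41235951],
       [ 0.        ,  0.        ,  0.        ,  1.        ]])}
{'t': 0.1, 'q': array([ 1.18587345,  0.47776191,  0.02235623,  1.55634501, -0.01154279,
        1.10928041, -0.08307439]), 'joint_vel': array([-0.00089101, -0.00104121,  0.00082071, -0.00305516, -0.00010745,
        0.00110814, -0.00175948]), 'joint_torque': array([ 6.33162635e-03, -5.97752881e+01,  1.61428951e+00, -2.81953865e+01,
        1.28310811e-02,  4.98296853e-03, -2.60102911e-05]), 'eef_pos': array([ 0.18432752, -0.64879574,  0.23039655]), 'tool_rot': array([-8.18048190e-04,  9.90435071e-01,  1.37977082e-01, -1.59625280e-04]), 'contact_force': array([ 0.2906389 , -0.34140995, -0.66979708]), 'torque': array([0.00367025, 0.0056371 , 0.01903976]), 'grasp_force': 0.0, 'gripper_width': 0.9982435883758456}
```

View pics/scene0.png

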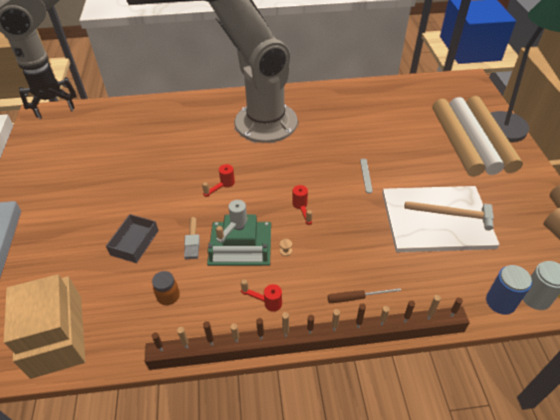

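View pics/top0.png

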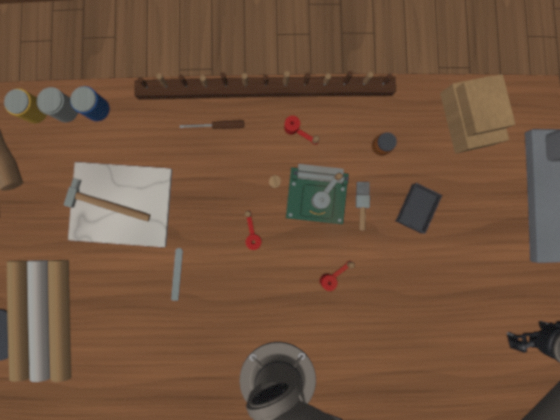

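The grey crank's hub is at about (321,200) in the top view and (237,208) in the scene view. Its grip is at about (338,177) top and (220,232) scene, pointing backwards and to the robot's right. I'll enlarge both.

Run:
```python
import cv2,numpy as np
a=cv2.imread("pics/top0.png")[155:235,275:385]; b=cv2.imread("pics/scene0.png")[190:270,195:305]
f=lambda i:cv2.resize(i,None,fx=5.4,fy=5.4,interpolation=cv2.INTER_CUBIC)[:, :]
im=np.vstack([f(a)[:, :],f(b)]); im=cv2.resize(im,None,fx=.68,fy=.68)
cv2.imwrite("pics/crop.png",im);print(im.shape)
```

```text
(588, 404, 3)
```

View pics/crop.png

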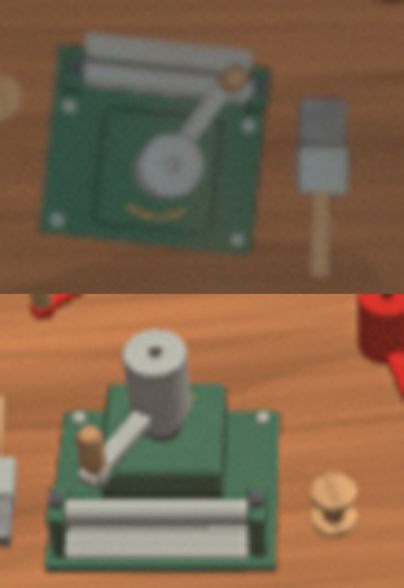

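The hub top is at crop (170,165) in the top view and (155,351) in the scene view. The grip top is at (233,76) and (89,432), and the plate screws show the splitter's yaw.

```bash
cat > h.py <<'E'
import numpy as np,cv2,pickle
def ray(c,p):
    f=210/np.tan(np.radians(c["vertical_fov"]/2));K=np.array([[f,0,c["cx"]],[0,f,c["cy"]],[0,0,1]])
    u=cv2.undistortPoints(np.array([[p]],float),K,c["dist_coeffs"])[0,0];T=c["world_from_camera"]
    return T[:3,3],T[:3,:3]@np.array([*u,1])
def tri(c1,p1,c2,p2):
    o1,d1=ray(c1,p1);o2,d2=ray(c2,p2)
    s=np.linalg.lstsq(np.c_[d1,-d2],o2-o1,rcond=None)[0]
    a,b=o1+s[0]*d1,o2+s[1]*d2
    return (a+b)/2,np.linalg.norm(a-b)
def atz(c,p,z):
    o,d=ray(c,p);return o+d*(z-o[2])/d[2]
E
python3 - <<'E'
from h import *
s=pickle.load(open("pics/scene0.pkl","rb"));t=pickle.load(open("pics/top0.pkl","rb"))
T=lambda x,y:(275+x/3.672,155+y/3.672); S=lambda x,y:(195+x/3.672,190+(y-294)/3.672)
for n,a,b,z in(("hub",T(170,165),S(155,351),.146),("grip",T(233,76),S(89,432),.137)):
    print(n,tri(t,a,s,b),atz(t,a,z),atz(s,b,z))
w=np.array([atz(t,T(*p),.01) for p in((70,105),(249,125),(57,219),(237,240))]);print(w)
d=w[0]-w[1]+w[2]-w[3];print("left dir yaw",np.degrees(np.arctan2(d[1],d[0])))
h=atz(t,T(170,165),.146);g=atz(t,T(233,76),.137);print(np.degrees(np.arctan2(*(g-h)[1::-1])),np.linalg.norm(g-h))
print(atz(t,T(155,212),.06))
E
```

```text
hub (array([ 0.54003253, -0.12943714,  0.14309816]), np.float64(0.001530833610020997)) [ 0.53980952 -0.12984545  0.146     ] [ 0.54287563 -0.12860869  0.146     ]
grip (array([ 0.6076704 , -0.18142252,  0.13637661]), np.float64(0.0002743982405740698)) [ 0.60761515 -0.18118239  0.137     ] [ 0.60817096 -0.1815112   0.137     ]
[[ 0.59893776 -0.06375802  0.01      ]
 [ 0.57927121 -0.2143098   0.01      ]
 [ 0.50350665 -0.05069299  0.01      ]
 [ 0.48273425 -0.20157848  0.01      ]]
left dir yaw 82.3591756543767
-37.130057950303545 0.08552242398011561
[ 0.50647309 -0.12736641  0.06      ]
```

Request:
jog_arm([
  {"x": 33.5, "y": -20.8, "fingers": 45},
  {"x": 33.5, "y": -20.8, "fingers": 45},
  {"x": 33.5, "y": -20.8},
  {"x": 33.5, "y": -20.8},
  {"x": 33.5, "y": -20.8},
  {"x": 33.5, "y": -20.8},
  {"x": 33.5, "y": -20.8},
  {"x": 33.5, "y": -20.8},
], force=20)

```text
invalid input
```

Request:
jog_arm([
  {"x": 33.5, "y": -20.8},
  {"x": 33.5, "y": -20.8},
  {"x": 33.5, "y": -20.8},
  {"x": 33.5, "y": -20.8},
  {"x": 33.5, "y": -20.8},
  {"x": 33.5, "y": -20.8},
  {"x": 33.5, "y": -20.8},
  {"x": 33.5, "y": -20.8},
])

```text
invalid input
```

Request:
jog_arm([
  {"az": -8},
  {"az": -8},
  {"az": -8},
  {"az": -8},
  {"az": -8},
  {"az": -8},
  {"az": -8},
  {"az": -8},
])

```text
invalid input
```

Request:
jog_arm([
  {"az": -8},
  {"az": -8},
  {"az": -8},
  {"az": -8},
  {"az": -8},
  {"az": -8},
  {"az": -8},
  {"az": -7},
])

```text
invalid input
```

Request:
jog_arm([
  {"x": 33.5, "y": -20.8, "z": 0, "ax": 0, "ay": 0, "az": 0, "fingers": 45},
  {"x": 33.5, "y": -20.8, "z": 0, "ax": 0, "ay": 0, "az": 0, "fingers": 45},
  {"x": 33.5, "y": -20.8, "z": 0, "ax": 0, "ay": 0, "az": 0, "fingers": 45},
  {"x": 33.5, "y": -20.8, "z": 0, "ax": 0, "ay": 0, "az": 0, "fingers": 45},
  {"x": 33.5, "y": -20.8, "z": 0, "ax": 0, "ay": 0, "az": 0, "fingers": 45},
  {"x": 33.5, "y": -20.8, "z": 0, "ax": 0, "ay": 0, "az": 0, "fingers": 45},
  {"x": 33.5, "y": -20.8, "z": 0, "ax": 0, "ay": 0, "az": 0, "fingers": 45},
  {"x": 33.5, "y": -20.8, "z": 0, "ax": 0, "ay": 0, "az": 0, "fingers": 45},
], force=20)

```text
t: 0.9
eef_pos: [0.3975, -0.4146, 0.231]
tool_rot: [-0.0, 0.99, 0.138, -0.0]
contact_force: [-0.2, -0.4, 0.7]
gripper_width: 0.527
grasp_force: 0.0
```

Request:
jog_arm([
  {"x": 33.5, "y": -20.8, "z": 0, "ax": 0, "ay": 0, "az": 0, "fingers": 45},
  {"x": 33.5, "y": -20.8, "z": 0, "ax": 0, "ay": 0, "az": 0, "fingers": 45},
  {"x": 33.5, "y": -20.8, "z": 0, "ax": 0, "ay": 0, "az": 0, "fingers": 45},
  {"x": 33.5, "y": -20.8, "z": 0, "ax": 0, "ay": 0, "az": 0, "fingers": 45},
  {"x": 33.5, "y": -20.8, "z": 0, "ax": 0, "ay": 0, "az": 0, "fingers": 45},
  {"x": 33.5, "y": -20.8, "z": 0, "ax": 0, "ay": 0, "az": 0, "fingers": 45},
  {"x": 33.5, "y": -20.8, "z": 0, "ax": 0, "ay": 0, "az": 0, "fingers": 45},
  {"x": 33.5, "y": -20.8, "z": 0, "ax": 0, "ay": 0, "az": 0, "fingers": 45},
])

```text
t: 1.7
eef_pos: [0.6097, -0.1814, 0.2309]
tool_rot: [-0.0, 0.99, 0.138, -0.0]
contact_force: [0.1, -0.8, -0.2]
gripper_width: 0.527
grasp_force: 0.0
```

Request:
jog_arm([
  {"x": 0, "y": 0, "z": 0, "ax": 0, "ay": 0, "az": -8, "fingers": 45},
  {"x": 0, "y": 0, "z": 0, "ax": 0, "ay": 0, "az": -8, "fingers": 45},
  {"x": 0, "y": 0, "z": 0, "ax": 0, "ay": 0, "az": -8, "fingers": 45},
  {"x": 0, "y": 0, "z": 0, "ax": 0, "ay": 0, "az": -8, "fingers": 45},
  {"x": 0, "y": 0, "z": 0, "ax": 0, "ay": 0, "az": -8, "fingers": 45},
  {"x": 0, "y": 0, "z": 0, "ax": 0, "ay": 0, "az": -8, "fingers": 45},
  {"x": 0, "y": 0, "z": 0, "ax": 0, "ay": 0, "az": -8, "fingers": 45},
  {"x": 0, "y": 0, "z": 0, "ax": 0, "ay": 0, "az": -8, "fingers": 45},
])

```text
t: 2.5
eef_pos: [0.6088, -0.1828, 0.2308]
tool_rot: [-0.0, 0.765, 0.644, -0.0]
contact_force: [0.3, 0.1, 0.7]
gripper_width: 0.525
grasp_force: 0.0
```

Request:
jog_arm([
  {"x": 0, "y": 0, "z": 0, "ax": 0, "ay": 0, "az": -8, "fingers": 45},
  {"x": 0, "y": 0, "z": 0, "ax": 0, "ay": 0, "az": -8, "fingers": 45},
  {"x": 0, "y": 0, "z": 0, "ax": 0, "ay": 0, "az": -8, "fingers": 45},
  {"x": 0, "y": 0, "z": 0, "ax": 0, "ay": 0, "az": -8, "fingers": 45},
  {"x": 0, "y": 0, "z": 0, "ax": 0, "ay": 0, "az": -8, "fingers": 45},
  {"x": 0, "y": 0, "z": 0, "ax": 0, "ay": 0, "az": -8, "fingers": 45},
  {"x": 0, "y": 0, "z": 0, "ax": 0, "ay": 0, "az": -8, "fingers": 45},
  {"x": 0, "y": 0, "z": 0, "ax": 0, "ay": 0, "az": -7, "fingers": 45},
])

```text
t: 3.3
eef_pos: [0.6088, -0.1828, 0.2308]
tool_rot: [-0.0, 0.316, 0.949, -0.0]
contact_force: [0.3, 0.7, -0.2]
gripper_width: 0.521
grasp_force: 0.0
```

Run:
```python
from station import bot
import cv2
o=bot.get_obs();print(o["q"],o["eef_pos"],o["tool_rot"])
c=bot.read_camera("scene"); cv2.imwrite("pics/s1.png",cv2.resize(c["pixels"][150:290,130:330,::-1],None,fx=4,fy=4))
```

```text
[ 0.66554815  0.49306332 -0.65601082  1.6199343   0.32311281  1.14054771
  0.85859836] [ 0.60876731 -0.18281559  0.23079816] [-4.54757382e-04  3.15926871e-01  9.48783433e-01 -4.75664171e-05]
```

View pics/s1.png

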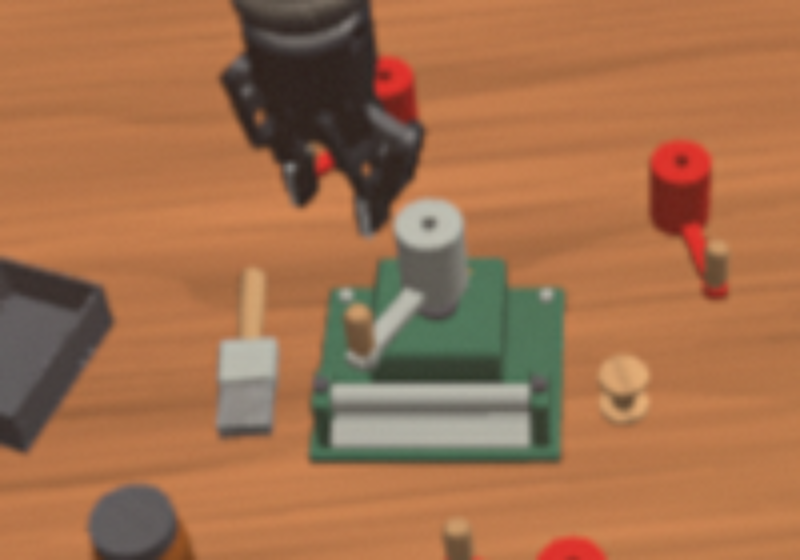

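The gripper is beside the hub, with its finger line across the grip. Next I lower it around the grip.

Request:
jog_arm([
  {"x": 0, "y": 0, "z": 20, "ax": 0, "ay": 0, "az": 0, "fingers": 45},
  {"x": 0, "y": 0, "z": 20, "ax": 0, "ay": 0, "az": 0, "fingers": 45},
  {"x": 0, "y": 0, "z": 20, "ax": 0, "ay": 0, "az": 0, "fingers": 45},
  {"x": 0, "y": 0, "z": 20, "ax": 0, "ay": 0, "az": 0, "fingers": 45},
  {"x": 0, "y": 0, "z": 15, "ax": 0, "ay": 0, "az": 0, "fingers": 45},
  {"x": 0, "y": 0, "z": 15, "ax": 0, "ay": 0, "az": 0, "fingers": 45},
  {"x": 0, "y": 0, "z": 10, "ax": 0, "ay": 0, "az": 0, "fingers": 45},
  {"x": 0, "y": 0, "z": 10, "ax": 0, "ay": 0, "az": 0, "fingers": 45},
])

```text
t: 4.15
eef_pos: [0.6093, -0.1827, 0.1007]
tool_rot: [0.0, 0.319, 0.948, 0.0]
contact_force: [-0.2, -0.5, -0.3]
gripper_width: 0.527
grasp_force: 0.0
```

Request:
jog_arm([
  {"x": 0, "y": -2, "z": 0, "ax": 0, "ay": 0, "az": 1, "fingers": 45},
  {"x": 0, "y": -3, "z": 0, "ax": 0, "ay": 0, "az": 2, "fingers": 45},
  {"x": 0, "y": -3, "z": 0, "ax": 0, "ay": 0, "az": 2, "fingers": 45},
  {"x": 0.1, "y": -4.45, "z": 0, "ax": 0, "ay": 0, "az": 3, "fingers": 45},
  {"x": 0.1, "y": -4.45, "z": 0, "ax": 0, "ay": 0, "az": 3, "fingers": 45},
  {"x": 0.2, "y": -5.9, "z": 0, "ax": 0, "ay": 0, "az": 4, "fingers": 45},
  {"x": 0.2, "y": -5.9, "z": 0, "ax": 0, "ay": 0, "az": 4, "fingers": 45},
  {"x": 0.2, "y": -5.9, "z": 0, "ax": 0, "ay": 0, "az": 4, "fingers": 45},
])

```text
t: 4.95
eef_pos: [0.5837, -0.2062, 0.1022]
tool_rot: [0.001, 0.503, 0.864, 0.0]
contact_force: [0.5, -0.4, -0.1]
gripper_width: 0.526
grasp_force: 0.0
```

```bash
cat > st.py <<'E'
from station import bot
import numpy as np
o=bot.get_obs();p=o["eef_pos"];w,x,y,z=o["tool_rot"]
r=p[:2]-[.541,-.1295];print(o["t"],p.round(4),"r",np.hypot(*r).round(4),"armyaw",np.degrees(np.arctan2(r[1],r[0])).round(1),"toolx",np.degrees(2*np.arctan2(y,x)).round(1),o["contact_force"].round(1),o["q"].round(2))
E
python3 st.py; python3 -c "
from station import bot
import cv2
c=bot.read_camera('scene'); cv2.imwrite('pics/s2.png',cv2.resize(c['pixels'][150:290,130:330,::-1],None,fx=4,fy=4))"
```

```text
4.95 [ 0.5837 -0.2062  0.1022] r 0.0878 armyaw -60.9 toolx 119.6 [ 0.5 -0.4 -0.1] [ 0.61  0.58 -0.51  1.78  0.35  0.87  0.46]
```

View pics/s2.png

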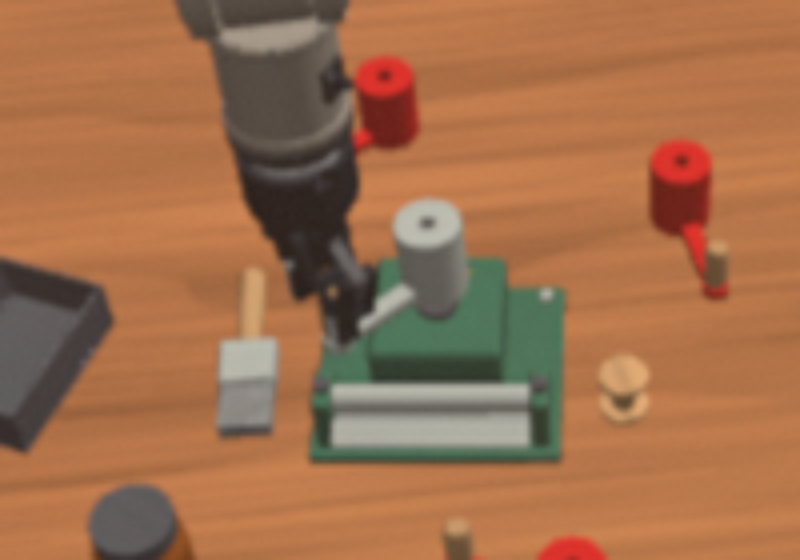

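The crank is following, with the grip inside the fingers at about (345,310) in the crop. I'll continue towards the arc.

Request:
jog_arm([
  {"x": 1, "y": -5.9, "z": 0, "ax": 0, "ay": 0, "az": 4, "fingers": 45},
  {"x": 1, "y": -5.9, "z": 0, "ax": 0, "ay": 0, "az": 4, "fingers": 45},
  {"x": 0.7, "y": -5.9, "z": 0, "ax": 0, "ay": 0, "az": 4, "fingers": 45},
  {"x": 0.2, "y": -5.9, "z": 0, "ax": 0, "ay": 0, "az": 4, "fingers": 45},
  {"x": 0.2, "y": -5.9, "z": 0, "ax": 0, "ay": 0, "az": 4, "fingers": 45},
  {"x": 0.2, "y": -5.9, "z": 0, "ax": 0, "ay": 0, "az": 4, "fingers": 45},
  {"x": 0.2, "y": -5.9, "z": 0, "ax": 0, "ay": 0, "az": 4, "fingers": 45},
  {"x": 0.2, "y": -5.9, "z": 0, "ax": 0, "ay": 0, "az": 4, "fingers": 45},
])

```text
t: 5.8
eef_pos: [0.5376, -0.2152, 0.1021]
tool_rot: [0.001, 0.721, 0.693, 0.0]
contact_force: [-0.2, 0.3, -0.3]
gripper_width: 0.525
grasp_force: 0.1
```

Request:
jog_arm([
  {"x": 0.2, "y": -5.9, "z": 0, "ax": 0, "ay": 0, "az": 4, "fingers": 45},
  {"x": 0.2, "y": -5.9, "z": 0, "ax": 0, "ay": 0, "az": 4, "fingers": 45},
  {"x": 0.2, "y": -5.9, "z": 0, "ax": 0, "ay": 0, "az": 4, "fingers": 45},
  {"x": 0.2, "y": -5.9, "z": 0, "ax": 0, "ay": 0, "az": 4, "fingers": 45},
  {"x": 0.2, "y": -5.9, "z": 0, "ax": 0, "ay": 0, "az": 4, "fingers": 45},
  {"x": 0.2, "y": -5.9, "z": 0, "ax": 0, "ay": 0, "az": 4, "fingers": 45},
  {"x": 0.1, "y": -4.45, "z": 0, "ax": 0, "ay": 0, "az": 3, "fingers": 45},
  {"x": 0, "y": -3, "z": 0, "ax": 0, "ay": 0, "az": 2, "fingers": 45},
])

```text
t: 6.6
eef_pos: [0.497, -0.2029, 0.1021]
tool_rot: [0.001, 0.871, 0.491, 0.0]
contact_force: [0.6, 0.3, -0.1]
gripper_width: 0.527
grasp_force: 0.1
```

```bash
python3 st.py; python3 -c "
from station import bot
import cv2
c=bot.read_camera('scene'); cv2.imwrite('pics/s3.png',cv2.resize(c['pixels'][150:290,130:330,::-1],None,fx=4,fy=4))"
```

```text
6.6 [ 0.497  -0.2029  0.1021] r 0.0856 armyaw -121.0 toolx 58.8 [ 0.6  0.3 -0.1] [ 0.49  0.43 -0.27  1.98  0.17  0.75 -0.43]
```

View pics/s3.png

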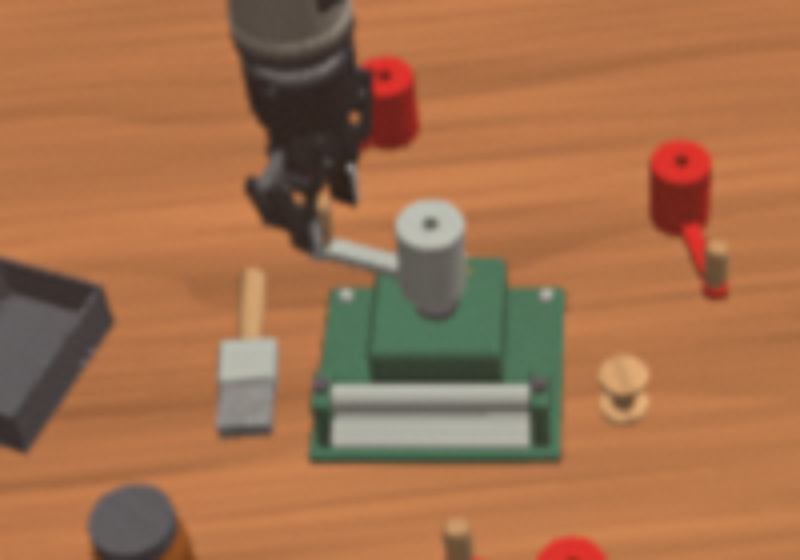

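```bash
cat >> st.py <<'E'
import cv2,pickle,sys
t=cv2.cvtColor(pickle.load(open("pics/scene0.pkl","rb"))["pixels"],cv2.COLOR_RGB2GRAY).astype(np.float32)[198:216,226:249]
im=bot.read_camera("scene")["pixels"]
g=cv2.cvtColor(im,cv2.COLOR_RGB2GRAY).astype(np.float32)
U=lambda a:cv2.resize(a,None,fx=10,fy=10,interpolation=cv2.INTER_CUBIC)
m=cv2.matchTemplate(U(g[192:224,220:255]),U(t),cv2.TM_CCOEFF_NORMED);_,v,_,l=cv2.minMaxLoc(m)
print("hub shift px",(l[0]-60)/10,(l[1]-60)/10,"score",round(v,3))
if len(sys.argv)>1: cv2.imwrite(sys.argv[1],cv2.resize(im[150:290,130:330,::-1],None,fx=4,fy=4))
E
python3 st.py
```

```text
6.65 [ 0.4966 -0.2026  0.102 ] r 0.0856 armyaw -121.3 toolx 58.7 [-0.2  0.4  0.3] [ 0.49  0.43 -0.27  1.99  0.17  0.75 -0.43]
hub shift px 0.5 0.0 score 0.96
```

Request:
jog_arm([
  {"x": 0, "y": -2.2, "z": 0, "ax": 0, "ay": 0, "az": 1.5, "fingers": 45},
  {"x": 0, "y": -2.2, "z": 0, "ax": 0, "ay": 0, "az": 1.5, "fingers": 45},
  {"x": 0.1, "y": -2.2, "z": 0, "ax": 0, "ay": 0, "az": 1.5, "fingers": 45},
  {"x": 0, "y": -2.2, "z": 0, "ax": 0, "ay": 0, "az": 1.5, "fingers": 45},
  {"x": 0, "y": -2.2, "z": 0, "ax": 0, "ay": 0, "az": 1.5, "fingers": 45},
  {"x": 0.1, "y": -2.2, "z": 0, "ax": 0, "ay": 0, "az": 1.5, "fingers": 45},
  {"x": 0, "y": -2.2, "z": 0, "ax": 0, "ay": 0, "az": 1.5, "fingers": 45},
  {"x": 0, "y": -2.2, "z": 0, "ax": 0, "ay": 0, "az": 1.5, "fingers": 45},
])

```text
t: 7.5
eef_pos: [0.4825, -0.1922, 0.1013]
tool_rot: [-0.0, 0.918, 0.397, -0.0]
contact_force: [0.2, 0.6, 0.2]
gripper_width: 0.525
grasp_force: 0.1
```

Request:
jog_arm([
  {"x": 0, "y": -2.2, "z": 0, "ax": 0, "ay": 0, "az": 1.5, "fingers": 45},
  {"x": 0, "y": -2.2, "z": 0, "ax": 0, "ay": 0, "az": 1.5, "fingers": 45},
  {"x": 0.1, "y": -2.2, "z": 0, "ax": 0, "ay": 0, "az": 1.5, "fingers": 45},
  {"x": 0, "y": -2.2, "z": 0, "ax": 0, "ay": 0, "az": 1.5, "fingers": 45},
  {"x": 0, "y": -2.2, "z": 0, "ax": 0, "ay": 0, "az": 1.5, "fingers": 45},
  {"x": 0.1, "y": -2.2, "z": 0, "ax": 0, "ay": 0, "az": 1.5, "fingers": 45},
  {"x": 0, "y": -2.2, "z": 0, "ax": 0, "ay": 0, "az": 1.5, "fingers": 45},
  {"x": 0, "y": -2.2, "z": 0, "ax": 0, "ay": 0, "az": 1.5, "fingers": 45},
])

```text
t: 8.3
eef_pos: [0.471, -0.1789, 0.1013]
tool_rot: [0.0, 0.954, 0.298, 0.0]
contact_force: [-0.5, 0.0, 0.3]
gripper_width: 0.529
grasp_force: 0.1
```

```bash
python3 st.py
```

```text
8.3 [ 0.471  -0.1789  0.1013] r 0.0856 armyaw -144.8 toolx 34.7 [-0.5  0.   0.3] [ 0.39  0.38 -0.19  2.06  0.11  0.71 -0.83]
hub shift px 0.6 0.2 score 0.97
```

Request:
jog_arm([
  {"x": 0, "y": -2.2, "z": 0, "ax": 0, "ay": 0, "az": 1.5, "fingers": 45},
  {"x": 0, "y": -2.2, "z": 0, "ax": 0, "ay": 0, "az": 1.5, "fingers": 45},
  {"x": 0.1, "y": -2.2, "z": 0, "ax": 0, "ay": 0, "az": 1.5, "fingers": 45},
  {"x": 0, "y": -2.2, "z": 0, "ax": 0, "ay": 0, "az": 1.5, "fingers": 45},
  {"x": 0, "y": -2.2, "z": 0, "ax": 0, "ay": 0, "az": 1.5, "fingers": 45},
  {"x": 0.1, "y": -2.2, "z": 0, "ax": 0, "ay": 0, "az": 1.5, "fingers": 45},
  {"x": 0, "y": -2.2, "z": 0, "ax": 0, "ay": 0, "az": 1.5, "fingers": 45},
  {"x": 0, "y": -2.2, "z": 0, "ax": 0, "ay": 0, "az": 1.5, "fingers": 45},
])

```text
t: 9.15
eef_pos: [0.4626, -0.1635, 0.1013]
tool_rot: [0.0, 0.98, 0.197, 0.0]
contact_force: [-0.1, 0.2, -0.0]
gripper_width: 0.529
grasp_force: 0.1
```

```bash
python3 st.py
```

```text
9.15 [ 0.4626 -0.1635  0.1013] r 0.0855 armyaw -156.6 toolx 22.7 [-0.1  0.2 -0. ] [ 0.33  0.36 -0.14  2.1   0.08  0.69 -1.04]
hub shift px 0.5 0.3 score 0.965
```

Request:
jog_arm([
  {"x": 0, "y": -2.2, "z": 0, "ax": 0, "ay": 0, "az": 1.5, "fingers": 45},
  {"x": 0, "y": -2.2, "z": 0, "ax": 0, "ay": 0, "az": 1.5, "fingers": 45},
  {"x": 0.1, "y": -2.2, "z": 0, "ax": 0, "ay": 0, "az": 1.5, "fingers": 45},
  {"x": 0, "y": -2.2, "z": 0, "ax": 0, "ay": 0, "az": 1.5, "fingers": 45},
  {"x": 0, "y": -2.2, "z": 0, "ax": 0, "ay": 0, "az": 1.5, "fingers": 45},
  {"x": 0.1, "y": -2.2, "z": 0, "ax": 0, "ay": 0, "az": 1.5, "fingers": 45},
  {"x": 0, "y": -2.2, "z": 0, "ax": 0, "ay": 0, "az": 1.5, "fingers": 45},
  {"x": 0, "y": -2.2, "z": 0, "ax": 0, "ay": 0, "az": 1.5, "fingers": 45},
])

```text
t: 10.0
eef_pos: [0.4575, -0.1467, 0.1013]
tool_rot: [0.0, 0.996, 0.094, 0.0]
contact_force: [0.5, 0.4, -0.2]
gripper_width: 0.524
grasp_force: 0.1
```

```bash
python3 st.py
```

```text
10.0 [ 0.4575 -0.1467  0.1013] r 0.0853 armyaw -168.4 toolx 10.7 [ 0.5  0.4 -0.2] [ 0.27  0.34 -0.1   2.12  0.05  0.68 -1.26]
hub shift px 0.4 0.3 score 0.969
```

Request:
jog_arm([
  {"x": 0, "y": -2.2, "z": 0, "ax": 0, "ay": 0, "az": 1.5, "fingers": 45},
  {"x": 0, "y": -2.2, "z": 0, "ax": 0, "ay": 0, "az": 1.5, "fingers": 45},
  {"x": 0, "y": -2.2, "z": 0, "ax": 0, "ay": 0, "az": 1.5, "fingers": 45},
  {"x": 0, "y": -2.2, "z": 0, "ax": 0, "ay": 0, "az": 1.5, "fingers": 45},
  {"x": 0, "y": -2.2, "z": 0, "ax": 0, "ay": 0, "az": 1.5, "fingers": 45},
  {"x": 0.1, "y": -2.2, "z": 0, "ax": 0, "ay": 0, "az": 1.5, "fingers": 45},
  {"x": 0, "y": -2.2, "z": 0, "ax": 0, "ay": 0, "az": 1.5, "fingers": 45},
  {"x": 0, "y": -2.2, "z": 0, "ax": 0, "ay": 0, "az": 1.5, "fingers": 45},
])

```text
t: 10.85
eef_pos: [0.4559, -0.1292, 0.1013]
tool_rot: [0.0, 1.0, -0.011, 0.0]
contact_force: [0.3, -0.4, -0.5]
gripper_width: 0.527
grasp_force: 0.1
```

```bash
python3 st.py pics/s4.png
```

```text
10.85 [ 0.4559 -0.1292  0.1013] r 0.0851 armyaw 179.8 toolx -1.3 [ 0.3 -0.4 -0.5] [ 0.2   0.33 -0.06  2.14  0.03  0.67 -1.48]
hub shift px 0.4 0.4 score 0.977
```

View pics/s4.png

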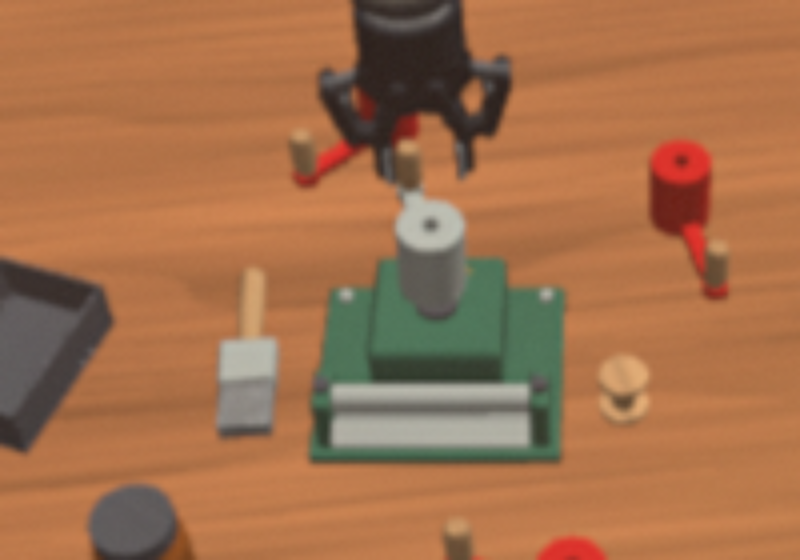

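The grip at crop (407,165) is against the trailing finger, and the hub is still high. I'll continue.

Request:
jog_arm([
  {"x": 0, "y": -2.2, "z": 0, "ax": 0, "ay": 0, "az": 1.5, "fingers": 45},
  {"x": 0, "y": -2.2, "z": 0, "ax": 0, "ay": 0, "az": 1.5, "fingers": 45},
  {"x": 0, "y": -2.2, "z": 0, "ax": 0, "ay": 0, "az": 1.5, "fingers": 45},
  {"x": 0, "y": -2.2, "z": 0, "ax": 0, "ay": 0, "az": 1.5, "fingers": 45},
  {"x": 0, "y": -2.2, "z": 0, "ax": 0, "ay": 0, "az": 1.5, "fingers": 45},
  {"x": 0.1, "y": -2.2, "z": 0, "ax": 0, "ay": 0, "az": 1.5, "fingers": 45},
  {"x": 0, "y": -2.2, "z": 0, "ax": 0, "ay": 0, "az": 1.5, "fingers": 45},
  {"x": 0, "y": -2.2, "z": 0, "ax": 0, "ay": 0, "az": 1.5, "fingers": 45},
])

```text
t: 11.7
eef_pos: [0.4579, -0.1117, 0.1013]
tool_rot: [-0.0, 0.993, -0.116, -0.0]
contact_force: [-0.1, 0.2, -0.1]
gripper_width: 0.526
grasp_force: 0.1
```

```bash
python3 st.py
```

```text
11.7 [ 0.4579 -0.1117  0.1013] r 0.085 armyaw 167.9 toolx -13.3 [-0.1  0.2 -0.1] [ 0.12  0.33 -0.02  2.14  0.01  0.67 -1.71]
hub shift px 0.3 0.5 score 0.981
```

Request:
jog_arm([
  {"x": 0, "y": -2.2, "z": 0, "ax": 0, "ay": 0, "az": 1.5, "fingers": 45},
  {"x": 0, "y": -2.2, "z": 0, "ax": 0, "ay": 0, "az": 1.5, "fingers": 45},
  {"x": 0, "y": -2.2, "z": 0, "ax": 0, "ay": 0, "az": 1.5, "fingers": 45},
  {"x": 0, "y": -2.2, "z": 0, "ax": 0, "ay": 0, "az": 1.5, "fingers": 45},
  {"x": 0, "y": -2.2, "z": 0, "ax": 0, "ay": 0, "az": 1.5, "fingers": 45},
  {"x": 0.1, "y": -2.2, "z": 0, "ax": 0, "ay": 0, "az": 1.5, "fingers": 45},
  {"x": 0, "y": -2.2, "z": 0, "ax": 0, "ay": 0, "az": 1.5, "fingers": 45},
  {"x": 0, "y": -2.2, "z": 0, "ax": 0, "ay": 0, "az": 1.5, "fingers": 45},
])

```text
t: 12.55
eef_pos: [0.4636, -0.0951, 0.1013]
tool_rot: [0.0, 0.976, -0.219, 0.0]
contact_force: [-0.2, 0.8, 0.6]
gripper_width: 0.528
grasp_force: 0.0
```

```bash
python3 st.py
```

```text
12.55 [ 0.4636 -0.0951  0.1013] r 0.0846 armyaw 156.0 toolx -25.3 [-0.2  0.8  0.6] [ 0.05  0.33  0.02  2.14 -0.01  0.67 -1.93]
hub shift px 0.3 1.0 score 0.969
```

Request:
jog_arm([
  {"x": 0, "y": 0, "z": 0, "ax": 0, "ay": 0, "az": 0, "fingers": 45},
  {"x": 0, "y": 0, "z": 0, "ax": 0, "ay": 0, "az": 0, "fingers": 45},
  {"x": 0, "y": 0, "z": 0, "ax": 0, "ay": 0, "az": 0, "fingers": 45},
  {"x": 0, "y": -1, "z": 0, "ax": 0, "ay": 0, "az": 0.7, "fingers": 45},
  {"x": 0, "y": -1, "z": 0, "ax": 0, "ay": 0, "az": 0.7, "fingers": 45},
  {"x": 0, "y": -1, "z": 0, "ax": 0, "ay": 0, "az": 0.7, "fingers": 45},
  {"x": 0, "y": -1, "z": 0, "ax": 0, "ay": 0, "az": 0.7, "fingers": 45},
  {"x": 0, "y": 0, "z": 0, "ax": 0, "ay": 0, "az": 0, "fingers": 45},
])

```text
t: 13.4
eef_pos: [0.4654, -0.0915, 0.1013]
tool_rot: [-0.0, 0.97, -0.242, 0.0]
contact_force: [1.0, 0.1, 0.3]
gripper_width: 0.534
grasp_force: 0.0
```

```bash
python3 st.py pics/s5.png
```

```text
13.4 [ 0.4654 -0.0915  0.1013] r 0.0846 armyaw 153.3 toolx -28.0 [1.  0.1 0.3] [ 0.04  0.33  0.03  2.14 -0.02  0.67 -1.98]
hub shift px 0.1 1.9 score 0.963
```

View pics/s5.png

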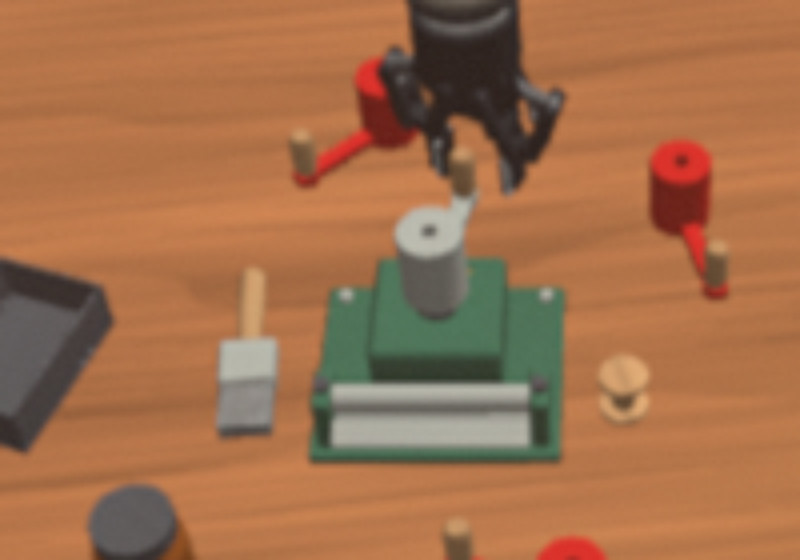

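The hub is about 1.4 px lower (about 5 mm), so it has dropped onto the flat. The grip top is at crop (462,153). I'll work out the arm angle and feel a little further for the stop.

```bash
python3 -c "
from h import *
s=pickle.load(open('pics/scene0.pkl','rb'))
for z in(.132,):
  g=atz(s,(130+462/4,150+153/4),z);h=atz(s,(130+430/4,150+231/4),z+.0095);print(g,h,np.degrees(np.arctan2(g[1]-h[1],g[0]-h[0])),np.hypot(*(g-h)[:2]))"
```

```text
[ 0.46543921 -0.10100672  0.132     ] [ 0.5471553  -0.12843764  0.1415    ] 161.44383309818866 0.08619730960275945
```

Request:
jog_arm([
  {"x": 0, "y": -1, "z": 0, "ax": 0, "ay": 0, "az": 0.7, "fingers": 45},
  {"x": 0, "y": -1, "z": 0, "ax": 0, "ay": 0, "az": 0.7, "fingers": 45},
  {"x": 0, "y": -1, "z": 0, "ax": 0, "ay": 0, "az": 0.7, "fingers": 45},
  {"x": 0, "y": -1, "z": 0, "ax": 0, "ay": 0, "az": 0.7, "fingers": 45},
  {"x": 0, "y": 0, "z": 0, "ax": 0, "ay": 0, "az": 0, "fingers": 45},
  {"x": 0, "y": 0, "z": 0, "ax": 0, "ay": 0, "az": 0, "fingers": 45},
  {"x": 0, "y": 0, "z": 0, "ax": 0, "ay": 0, "az": 0, "fingers": 45},
  {"x": 0, "y": 0, "z": 0, "ax": 0, "ay": 0, "az": 0, "fingers": 45},
])

```text
t: 14.25
eef_pos: [0.4673, -0.0882, 0.1013]
tool_rot: [-0.0, 0.964, -0.265, 0.0]
contact_force: [-0.8, -0.3, 0.7]
gripper_width: 0.525
grasp_force: 0.0
```

```bash
python3 st.py
```

```text
14.25 [ 0.4673 -0.0882  0.1013] r 0.0845 armyaw 150.7 toolx -30.7 [-0.8 -0.3  0.7] [ 0.02  0.33  0.04  2.14 -0.02  0.67 -2.03]
hub shift px 0.2 1.9 score 0.961
```

Request:
jog_arm([
  {"x": 0, "y": -1, "z": 0, "ax": 0, "ay": 0, "az": 0.7, "fingers": 45},
  {"x": 0, "y": -1, "z": 0, "ax": 0, "ay": 0, "az": 0.7, "fingers": 45},
  {"x": 0, "y": -1, "z": 0, "ax": 0, "ay": 0, "az": 0.7, "fingers": 45},
  {"x": 0, "y": -1, "z": 0, "ax": 0, "ay": 0, "az": 0.7, "fingers": 45},
  {"x": 0, "y": -1, "z": 0, "ax": 0, "ay": 0, "az": 0.7, "fingers": 45},
  {"x": 0, "y": -1, "z": 0, "ax": 0, "ay": 0, "az": 0.7, "fingers": 45},
  {"x": 0, "y": -1, "z": 0, "ax": 0, "ay": 0, "az": 0.7, "fingers": 45},
  {"x": 0, "y": 0, "z": 0, "ax": 0, "ay": 0, "az": 0, "fingers": 45},
])

```text
t: 15.1
eef_pos: [0.4711, -0.0821, 0.1013]
tool_rot: [-0.0, 0.952, -0.306, -0.0]
contact_force: [-0.2, -0.3, 0.5]
gripper_width: 0.53
grasp_force: 0.1
```

```bash
python3 st.py
```

```text
15.1 [ 0.4711 -0.0821  0.1013] r 0.0844 armyaw 145.9 toolx -35.7 [-0.2 -0.3  0.5] [-0.01  0.34  0.06  2.13 -0.03  0.67 -2.12]
hub shift px 0.5 2.0 score 0.942
```

Request:
jog_arm([
  {"x": 0, "y": -1, "z": 0, "ax": 0, "ay": 0, "az": 0.7, "fingers": 45},
  {"x": 0, "y": -1, "z": 0, "ax": 0, "ay": 0, "az": 0.7, "fingers": 45},
  {"x": 0, "y": -1, "z": 0, "ax": 0, "ay": 0, "az": 0.7, "fingers": 45},
  {"x": 0, "y": -1, "z": 0, "ax": 0, "ay": 0, "az": 0.7, "fingers": 45},
  {"x": 0, "y": -1, "z": 0, "ax": 0, "ay": 0, "az": 0.7, "fingers": 45},
  {"x": 0, "y": -1, "z": 0, "ax": 0, "ay": 0, "az": 0.7, "fingers": 45},
  {"x": 0, "y": -1, "z": 0, "ax": 0, "ay": 0, "az": 0.7, "fingers": 45},
  {"x": 0, "y": 0, "z": 0, "ax": 0, "ay": 0, "az": 0, "fingers": 45},
])

```text
t: 15.95
eef_pos: [0.4754, -0.0766, 0.1013]
tool_rot: [-0.0, 0.938, -0.347, -0.0]
contact_force: [-0.3, -0.6, -0.1]
gripper_width: 0.527
grasp_force: 0.1
```

```bash
python3 st.py
```

```text
15.95 [ 0.4754 -0.0766  0.1013] r 0.0843 armyaw 141.1 toolx -40.6 [-0.3 -0.6 -0.1] [-0.03  0.34  0.08  2.13 -0.04  0.67 -2.21]
hub shift px 0.3 2.1 score 0.933
```

Request:
jog_arm([
  {"x": 0, "y": -1, "z": 0, "ax": 0, "ay": 0, "az": 0.7, "fingers": 45},
  {"x": 0, "y": -1, "z": 0, "ax": 0, "ay": 0, "az": 0.7, "fingers": 45},
  {"x": 0, "y": -1, "z": 0, "ax": 0, "ay": 0, "az": 0.7, "fingers": 45},
  {"x": 0, "y": -1, "z": 0, "ax": 0, "ay": 0, "az": 0.7, "fingers": 45},
  {"x": 0, "y": -1, "z": 0, "ax": 0, "ay": 0, "az": 0.7, "fingers": 45},
  {"x": 0, "y": -1, "z": 0, "ax": 0, "ay": 0, "az": 0.7, "fingers": 45},
  {"x": 0, "y": -1, "z": 0, "ax": 0, "ay": 0, "az": 0.7, "fingers": 45},
  {"x": 0, "y": 0, "z": 0, "ax": 0, "ay": 0, "az": 0, "fingers": 45},
])

```text
t: 16.8
eef_pos: [0.4802, -0.0714, 0.1013]
tool_rot: [-0.0, 0.922, -0.386, 0.0]
contact_force: [0.5, -0.8, -0.3]
gripper_width: 0.528
grasp_force: 0.0
```

```bash
python3 st.py
```

```text
16.8 [ 0.4802 -0.0714  0.1013] r 0.084 armyaw 136.3 toolx -45.5 [ 0.5 -0.8 -0.3] [-0.06  0.35  0.1   2.12 -0.05  0.67 -2.29]
hub shift px 0.2 2.0 score 0.935
```

```bash
python3 st.py pics/s6.png
```

```text
16.85 [ 0.4803 -0.0715  0.1013] r 0.084 armyaw 136.3 toolx -45.4 [0.2 0.1 0.3] [-0.06  0.35  0.1   2.12 -0.05  0.67 -2.29]
hub shift px 0.2 2.0 score 0.935
```

View pics/s6.png

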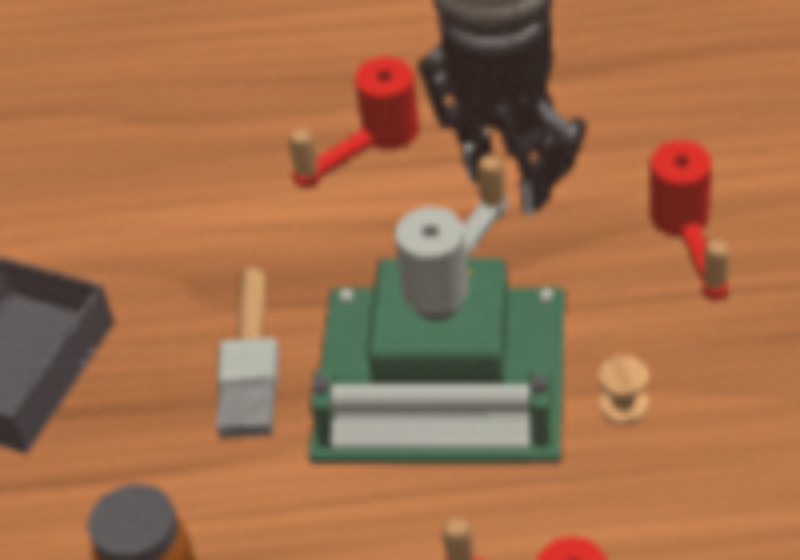

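The arm is at about 145° with the hub still down, so it is well inside the flat's play and not against a stop. I'll back off, rise, shut the fingers and go over the hub.

Request:
jog_arm([
  {"x": 0, "y": 3, "z": 0, "ax": 0, "ay": 0, "az": 0, "fingers": 45},
  {"x": 0, "y": 3, "z": 0, "ax": 0, "ay": 0, "az": 0, "fingers": 45},
  {"x": 0, "y": 0, "z": -10, "ax": 0, "ay": 0, "az": 0, "fingers": 45},
  {"x": 0, "y": 0, "z": -15, "ax": 0, "ay": 0, "az": 0, "fingers": 45},
  {"x": 0, "y": 0, "z": -20, "ax": 0, "ay": 0, "az": 0, "fingers": 45},
  {"x": 0, "y": 0, "z": -20, "ax": 0, "ay": 0, "az": 0, "fingers": 45},
  {"x": 0, "y": 0, "z": -15, "ax": 0, "ay": 0, "az": 0, "fingers": 20},
  {"x": 0, "y": 0, "z": 0, "ax": 0, "ay": 0, "az": 0, "fingers": 0},
])

```text
t: 17.7
eef_pos: [0.4774, -0.0761, 0.1838]
tool_rot: [-0.001, 0.922, -0.386, 0.002]
contact_force: [0.3, 0.5, 0.2]
gripper_width: 0.196
grasp_force: 0.0
```

Request:
jog_arm([
  {"x": 14, "y": -1.5, "z": 0, "ax": 0, "ay": 0, "az": 0, "fingers": 0},
  {"x": 14, "y": -1.5, "z": 0, "ax": 0, "ay": 0, "az": 0, "fingers": 0},
  {"x": 14, "y": -1.5, "z": 0, "ax": 0, "ay": 0, "az": 0, "fingers": 0},
  {"x": 14, "y": -1.5, "z": 0, "ax": 0, "ay": 0, "az": 0, "fingers": 0},
  {"x": 14, "y": -1.5, "z": 0, "ax": 0, "ay": 0, "az": 0, "fingers": 0},
  {"x": 14, "y": -1.2, "z": 0, "ax": 0, "ay": 0, "az": 0, "fingers": 0},
  {"x": 0, "y": 0, "z": 0, "ax": 0, "ay": 0, "az": 0, "fingers": 0},
  {"x": 0, "y": 0, "z": 0, "ax": 0, "ay": 0, "az": 0, "fingers": 0},
])

```text
t: 18.5
eef_pos: [0.5409, -0.1297, 0.181]
tool_rot: [0.0, 0.922, -0.386, -0.0]
contact_force: [0.2, 1.0, -0.1]
gripper_width: 0.003
grasp_force: 0.0
```

```bash
python3 st.py
```

```text
18.5 [ 0.5409 -0.1297  0.181 ] r 0.0003 armyaw -121.6 toolx -45.5 [ 0.2  1.  -0.1] [ 0.01  0.34  0.14  1.9  -0.06  0.91 -2.19]
hub shift px 0.2 1.9 score 0.936
```

Request:
jog_arm([
  {"x": 0, "y": 0, "z": 12, "ax": 0, "ay": 0, "az": 0, "fingers": 0},
  {"x": 0, "y": 0, "z": 10, "ax": 0, "ay": 0, "az": 0, "fingers": 0},
  {"x": 0, "y": 0, "z": 8, "ax": 0, "ay": 0, "az": 0, "fingers": 0},
  {"x": 0, "y": 0, "z": 4, "ax": 0, "ay": 0, "az": 0, "fingers": 0},
  {"x": 0, "y": 0, "z": 2, "ax": 0, "ay": 0, "az": 0, "fingers": 0},
  {"x": 0, "y": 0, "z": 1.5, "ax": 0, "ay": 0, "az": 0, "fingers": 0},
  {"x": 0, "y": 0, "z": 1, "ax": 0, "ay": 0, "az": 0, "fingers": 0},
  {"x": 0, "y": 0, "z": 0, "ax": 0, "ay": 0, "az": 0, "fingers": 0},
])

```text
t: 19.35
eef_pos: [0.5411, -0.1297, 0.1429]
tool_rot: [-0.0, 0.922, -0.386, 0.0]
contact_force: [0.7, 0.5, -0.1]
gripper_width: -0.001
grasp_force: 0.0
```

```bash
python3 st.py
```

```text
19.35 [ 0.5411 -0.1297  0.1429] r 0.0002 armyaw -62.1 toolx -45.4 [ 0.7  0.5 -0.1] [ 0.02  0.39  0.13  1.93 -0.07  0.83 -2.18]
hub shift px 0.3 2.9 score 0.476
```

Request:
jog_arm([
  {"x": 0, "y": 0, "z": 0.7, "ax": 0, "ay": 0, "az": 0, "fingers": 0},
  {"x": 0, "y": 0, "z": 0.7, "ax": 0, "ay": 0, "az": 0, "fingers": 0},
  {"x": 0, "y": 0, "z": 0.7, "ax": 0, "ay": 0, "az": 0, "fingers": 0},
  {"x": 0, "y": 0, "z": 0.7, "ax": 0, "ay": 0, "az": 0, "fingers": 0},
  {"x": 0, "y": 0, "z": 0.7, "ax": 0, "ay": 0, "az": 0, "fingers": 0},
  {"x": 0, "y": 0, "z": 0, "ax": 0, "ay": 0, "az": 0, "fingers": 0},
  {"x": 0, "y": 0, "z": 0, "ax": 0, "ay": 0, "az": 0, "fingers": 0},
  {"x": 0, "y": 0, "z": 0, "ax": 0, "ay": 0, "az": 0, "fingers": 0},
])

```text
t: 20.2
eef_pos: [0.541, -0.1296, 0.1393]
tool_rot: [-0.0, 0.922, -0.386, 0.0]
contact_force: [0.8, 0.1, 1.6]
gripper_width: 0.0
grasp_force: 0.0
```

Request:
jog_arm([
  {"x": 0, "y": 0, "z": 0.5, "ax": 0, "ay": 0, "az": 0, "fingers": 0},
  {"x": 0, "y": 0, "z": 0.5, "ax": 0, "ay": 0, "az": 0, "fingers": 0},
  {"x": 0, "y": 0, "z": 0.5, "ax": 0, "ay": 0, "az": 0, "fingers": 0},
  {"x": 0, "y": 0, "z": 0.5, "ax": 0, "ay": 0, "az": 0, "fingers": 0},
  {"x": 0, "y": 0, "z": 0, "ax": 0, "ay": 0, "az": 0, "fingers": 0},
  {"x": 0, "y": 0, "z": 0, "ax": 0, "ay": 0, "az": 0, "fingers": 0},
  {"x": 0, "y": 0, "z": 0, "ax": 0, "ay": 0, "az": 0, "fingers": 0},
  {"x": 0, "y": 0, "z": 0, "ax": 0, "ay": 0, "az": 0, "fingers": 0},
])

```text
t: 21.0
eef_pos: [0.5407, -0.1295, 0.1371]
tool_rot: [0.0, 0.922, -0.386, -0.0]
contact_force: [0.2, -0.2, -0.2]
gripper_width: -0.001
grasp_force: 0.0
```

Request:
jog_arm([
  {"x": 0, "y": 0, "z": 0.7, "ax": 0, "ay": 0, "az": 0, "fingers": 0},
  {"x": 0, "y": 0, "z": 0.7, "ax": 0, "ay": 0, "az": 0, "fingers": 0},
  {"x": 0, "y": 0, "z": 0.7, "ax": 0, "ay": 0, "az": 0, "fingers": 0},
  {"x": 0, "y": 0, "z": 0.7, "ax": 0, "ay": 0, "az": 0, "fingers": 0},
  {"x": 0, "y": 0, "z": 0.7, "ax": 0, "ay": 0, "az": 0, "fingers": 0},
  {"x": 0, "y": 0, "z": 0, "ax": 0, "ay": 0, "az": 0, "fingers": 0},
  {"x": 0, "y": 0, "z": 0, "ax": 0, "ay": 0, "az": 0, "fingers": 0},
  {"x": 0, "y": 0, "z": 0, "ax": 0, "ay": 0, "az": 0, "fingers": 0},
])

```text
t: 21.8
eef_pos: [0.541, -0.1296, 0.1338]
tool_rot: [0.0, 0.922, -0.386, 0.0]
contact_force: [-0.6, 0.8, -0.2]
gripper_width: 0.001
grasp_force: 0.0
```

```bash
python3 st.py
```

```text
21.8 [ 0.541  -0.1296  0.1338] r 0.0001 armyaw -106.9 toolx -45.4 [-0.6  0.8 -0.2] [ 0.02  0.4   0.13  1.94 -0.07  0.81 -2.18]
hub shift px 0.1 5.6 score 0.507
```

```bash
cat > gr.py <<'E'
from station import bot
import cv2
a=cv2.imread("pics/s6.png"); im=bot.read_camera("scene")["pixels"]
b=cv2.resize(im[150:290,130:330,::-1],None,fx=4,fy=4)
for n,(y0,y1,x0,x1) in dict(grip=(158,215,478,504),hubside=(255,320,395,475),hubtop=(205,260,385,475)).items():
    m=cv2.matchTemplate(b[y0-40:y1+60,x0-30:x1+30],a[y0:y1,x0:x1],cv2.TM_CCOEFF_NORMED);_,v,_,l=cv2.minMaxLoc(m);print(n,l[0]-30,l[1]-40,round(v,3))
cv2.imwrite("pics/s7.png",b)
E
python3 gr.py
```

```text
grip -1 8 0.698
hubside 0 9 0.909
hubtop -2 13 0.525
```

The hub is moving down with the fingers, having dropped about 8 mm further. I'll press on to home.

Request:
jog_arm([
  {"x": 0, "y": 0, "z": 0.7, "ax": 0, "ay": 0, "az": 0, "fingers": 0},
  {"x": 0, "y": 0, "z": 0.7, "ax": 0, "ay": 0, "az": 0, "fingers": 0},
  {"x": 0, "y": 0, "z": 0.7, "ax": 0, "ay": 0, "az": 0, "fingers": 0},
  {"x": 0, "y": 0, "z": 0.7, "ax": 0, "ay": 0, "az": 0, "fingers": 0},
  {"x": 0, "y": 0, "z": 0.7, "ax": 0, "ay": 0, "az": 0, "fingers": 0},
  {"x": 0, "y": 0, "z": 0.7, "ax": 0, "ay": 0, "az": 0, "fingers": 0},
  {"x": 0, "y": 0, "z": 0, "ax": 0, "ay": 0, "az": 0, "fingers": 0},
  {"x": 0, "y": 0, "z": 0, "ax": 0, "ay": 0, "az": 0, "fingers": 0},
])

```text
t: 22.7
eef_pos: [0.541, -0.1296, 0.1296]
tool_rot: [-0.0, 0.922, -0.386, 0.0]
contact_force: [-0.2, -0.6, -0.5]
gripper_width: -0.001
grasp_force: 0.0
```

```bash
python3 gr.py
```

```text
grip -1 7 0.755
hubside 0 9 0.908
hubtop -2 13 0.481
```

Request:
jog_arm([
  {"x": 0, "y": 0, "z": 0.5, "ax": 0, "ay": 0, "az": 0, "fingers": 0},
  {"x": 0, "y": 0, "z": 0.5, "ax": 0, "ay": 0, "az": 0, "fingers": 0},
  {"x": 0, "y": 0, "z": 0.5, "ax": 0, "ay": 0, "az": 0, "fingers": 0},
  {"x": 0, "y": 0, "z": 0.5, "ax": 0, "ay": 0, "az": 0, "fingers": 0},
  {"x": 0, "y": 0, "z": 0, "ax": 0, "ay": 0, "az": 0, "fingers": 0},
  {"x": 0, "y": 0, "z": 0, "ax": 0, "ay": 0, "az": 0, "fingers": 0},
  {"x": 0, "y": 0, "z": 0, "ax": 0, "ay": 0, "az": 0, "fingers": 0},
  {"x": 0, "y": 0, "z": 0, "ax": 0, "ay": 0, "az": 0, "fingers": 0},
])

```text
t: 23.55
eef_pos: [0.5412, -0.1297, 0.129]
tool_rot: [-0.0, 0.922, -0.386, 0.0]
contact_force: [-4.4, 1.0, 12.5]
gripper_width: -0.0
grasp_force: 6.4
```

```bash
python3 gr.py; python3 -c "
import cv2
cv2.imwrite('pics/s8.png',cv2.imread('pics/s7.png')[60:400,300:660])"
```

```text
grip -1 7 0.782
hubside 0 9 0.91
hubtop -2 13 0.472
```

Request:
jog_arm([
  {"x": 0, "y": 0, "z": 0.5, "ax": 0, "ay": 0, "az": 0, "fingers": 0},
  {"x": 0, "y": 0, "z": 0.5, "ax": 0, "ay": 0, "az": 0, "fingers": 0},
  {"x": 0, "y": 0, "z": 0, "ax": 0, "ay": 0, "az": 0, "fingers": 0},
  {"x": 0, "y": 0, "z": 0, "ax": 0, "ay": 0, "az": 0, "fingers": 0},
  {"x": 0, "y": 0, "z": -1.5, "ax": 0, "ay": 0, "az": 0, "fingers": 0},
  {"x": 0, "y": 0, "z": -3, "ax": 0, "ay": 0, "az": 0, "fingers": 0},
  {"x": 0, "y": 0, "z": -20, "ax": 0, "ay": 0, "az": 0, "fingers": 0},
  {"x": 0, "y": 0, "z": -30, "ax": 0, "ay": 0, "az": 0, "fingers": 0},
])

```text
t: 24.4
eef_pos: [0.5395, -0.1293, 0.18]
tool_rot: [0.001, 0.922, -0.386, -0.002]
contact_force: [0.2, 0.8, 0.5]
gripper_width: -0.001
grasp_force: 0.0
```

Request:
jog_arm([
  {"x": -15, "y": 0, "z": -20, "ax": 0, "ay": 0, "az": 0, "fingers": 0},
  {"x": -20, "y": 0, "z": -20, "ax": 0, "ay": 0, "az": 0, "fingers": 0},
  {"x": -20, "y": 0, "z": -20, "ax": 0, "ay": 0, "az": 0, "fingers": 0},
  {"x": -20, "y": 20, "z": 0, "ax": 0, "ay": 0, "az": 0, "fingers": 0},
  {"x": -20, "y": 20, "z": 0, "ax": 0, "ay": 0, "az": 0, "fingers": 0},
  {"x": -20, "y": 20, "z": 0, "ax": 0, "ay": 0, "az": 0, "fingers": 0},
  {"x": 0, "y": 0, "z": 0, "ax": 0, "ay": 0, "az": 0, "fingers": 0},
  {"x": 0, "y": 0, "z": 0, "ax": 0, "ay": 0, "az": 0, "fingers": 0},
])

```text
t: 25.2
eef_pos: [0.4176, -0.0898, 0.2414]
tool_rot: [-0.0, 0.922, -0.386, 0.0]
contact_force: [0.5, -0.4, 0.2]
gripper_width: -0.001
grasp_force: 0.0
```

```bash
python3 gr.py; python3 st.py pics/s9.png
python3 - <<'E'
import numpy as np,pickle
c=pickle.load(open("pics/scene0.pkl","rb"));T=np.linalg.inv(c["world_from_camera"]);f=210/np.tan(np.radians(c["vertical_fov"]/2))
for z in(.1465,.1415,.129):
    p=T@[.541,-.1295,z,1];print(z,f*p[1]/p[2]+c["cy"],f*p[0]/p[2]+c["cx"])
E
```

```text
grip 0 9 0.952
hubside 0 9 0.91
hubtop -1 10 0.928
25.25 [ 0.4182 -0.0897  0.2414] r 0.1291 armyaw 162.1 toolx -45.4 [ 0.2  0.5 -0.6] [-0.05  0.05  0.12  2.11 -0.01  0.99 -2.29]
hub shift px 0.1 4.5 score 0.892
0.1465 204.93422129275885 236.82378396236084
0.1415 206.15350464119942 236.9708886405011
0.129 209.172266309113 237.33509763598076
```

View pics/s9.png

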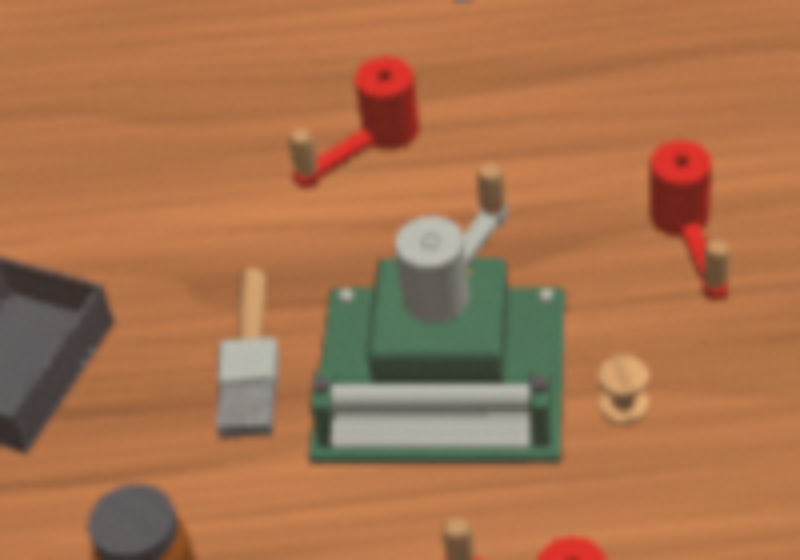

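The shaft's nose end now shows nearly flush in the hub top at crop (430,240). The total drop of 4.5 px matches the 4.2 px expected when home, and the other things look undisturbed.

```bash
python3 -c "
from station import bot
print(bot.hand_in())"
```

```text
the job is handed in; nothing more can be done
None
```

I turned the crank until it dropped onto the flat, pressed the hub down to its home height on the collar, let go, and handed the job in at about 25 s; in the last picture the bench things near the splitter lay where they started.

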